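# Push a drill battery up the charger ramp until its contacts are pressed

### The arm

A 6-joint arm with a two-finger parallel gripper is mounted at the origin on the work surface. World frame = base frame: x ahead of the robot, y to its left, z up, the work surface at z = 0. Lengths are in mm, angles in rad, forces in N, time in s.
With the tool pointing down it reaches from about 300 to 775 mm from the base axis. Payload 14.6 kg.
Tool frame: the origin (TCP) lies midway between the tips of the shut fingers; the grasp point (between the pads) lies behind it (manip.grip_depth is the z of the grasp point in the tool frame, in mm); z points along the fingers, y is the line along which they close (so a half turn about z gives the same grasp; the last joint's range is limited). The gripper opens to 94 mm and grips with 3 to 60 N. Pads are 16 mm wide; open, the fingers measure 119 mm over their backs; the gripper's body (75 mm by 177 mm) begins 78 mm behind the grasp point.
Start: joints at [1.045, 0.3, 1.521, -0, 1.321, -0.067], TCP at [243.576, 493.113, 205.446] pointing down, gripper open.
Joint ranges: [-3.03, 3.03], [-0.79, 2.21], [0.23, 2.52], [-1.04, 4.18], [0, 3.07], [-2.55, 2.55]. Speed limits (rad/s): [2.22, 2.22, 2.57, 3.14, 3.14, 3.14].

### API

Orientations are given as [roll, pitch, yaw] about the fixed x, y, z axes, in that order (R = Rz(yaw) Ry(pitch) Rx(roll)).
In Python, from cell import manip gives the robot as it stands.
- The arm moves only by the shell command python3 -m creep 'ROWS' [OPENING] [FORCE]. ROWS is a JSON list of rows, 1 to 5 of them, each of 6 numbers: dx, dy, dz in mm, then a rotation vector rx, ry, rz in rad; each row is the pose to reach, as a shift and turn from the pose commanded when the command began, along the tool's axes at that moment; what a row does not reach only later rows make up. A row lasts 1/10 s, in which the tool goes at most 50 mm and 0.15 rad, less where a joint would pass 70% of its speed; a pose out of reach is approached as far as the arm can. OPENING is the finger opening in mm, set as the command begins (- or left out keeps the last). The fingers move at their own pace and stop on an object; FORCE is the grip in N (left out, the last holds). Time passes only in rows, so rows that do not move let the fingers close. It prints the time, the measured TCP pose, the force, the opening and the grip force at its end.
- manip.read_state(): the state, without advancing time (a new reading comes with each control period).
- manip.camera(name): name is "scene" or "top" or "wrist"; returns (picture, depth): 400x640x3 uint8, red, green, blue; 400x640 float32, mm along the optical axis (not along the pixel's ray), 0 where there is no reading.
- manip.camera_info(name): a dict with "K" (3x3 intrinsics, pixels), "rvec" (rotation vector, rad) and "tvec" (3), from world to camera coordinates, as OpenCV has them; the wrist camera has in their place "mount" (4x4, takes a point from camera to tool coordinates, whose origin is the TCP and whose axes are the flange's). Camera axes: x right, y down, z forward; pixel columns grow to the right and rows downward; lengths in mm; the calibration is good to about 2 mm. The wrist camera is an equidistant fisheye: a pixel r from the principal point sees the ray r / f radians off the axis. A picture is of the moment at which its call begins: read the wrist's pose just before it. camera_info takes no time and is no camera call.
- manip.sign_off(): hands the job in; it is judged then, once.
The state is a dict: "clock": time; "joints": joint angles; "qd": joint speeds; "effort": joint torques, N m; "eef_pos": TCP position; "eef_rot": TCP orientation; "wrist_force": force on the tool from outside, world axes, zero at the start; "moment": the same for the moment, N m; "finger_gap": finger opening in mm; "finger_force": force on a finger pad.
Only numpy, scipy, OpenCV 4.12 (cv2) and the standard library are available. Lean on these libraries where they do the work, as an engineer would, in place of code of your own. Each camera call takes 0.05 s, during which the arm holds its last target. There are 200 camera calls.

### The job

Put the loose green and black battery pack on charge: turn it in line with the charging dock, push it terminals first up the ramp and over the yellow lip, and keep pushing gently until it presses the sprung contact inside the hood nearly all the way in, without ramming it. Slide the pack in rather than lifting it, let go so that it stays there by itself, and leave the other things on the bench where they are.

Things in the scene. Friction and masses are not known exactly. Their poses are not given: they have to be found in the camera images.
- pack: Battery pack to be charged, loose: 90 mm long (x), 60 wide (y), 45 high, 0.4 to 0.75 kg. Origin: centre of underside, z up. The +x end has the brass terminals and goes in first. Sides flat, 60 mm apart over the whole height. Starts upright on the bench before the ramp, off line by up to 0.45 rad and 45 mm. Pushing it takes 2 to 8 N on the flat, up to about 15 N at the lip.
- pack_ledge (a point): Middle of the pack's rear end face (x = -45, z = 13 mm in the pack's frame), the place to push. The black lower part, 25 mm high, is the full 90 mm long; the green upper part ends 22 mm ahead of this face, so the black foot forms a ledge.
- dock: Charging dock, fixed: black channel, grey ramp, yellow lip, hooded bay. Origin on the bench at the ramp's foot, on the midline; +x is the way in, z up. Flared guides 30 mm high from x = -33 to 0, about 79 mm apart at the mouth. Ramp from z = 0 at x = 0 to z = 14.5 mm at x = 104. Cheeks 44 mm high, x = 0 to 266, 66 mm apart inside, 82 outside.
- dock_lip (a point): Crest of the yellow lip, 114.5 mm in from the dock's origin, 20 mm above the bench; axes as the dock's. The lip begins 10 mm before it (z = 14.5) and slopes down to the level bay floor (z = 14 mm above the bench) 8.5 mm after it.
- dock_hood (a point): Middle of the hood's near edge, on its top: 185 mm in from the dock's origin, 94 mm above the bench (underside 88). The hood slopes to 86 (underside 80) at 210 mm in and reaches to 270. The sprung contact is hidden under it: its untouched face stands anywhere from 214 to 244 mm in (another depth each time, not measured: find it by feel).
- contact (a joint): Travel of the brass sprung contact in the bay, in m along the dock's +x: 0 untouched, 0.005 fully pressed against its rigid stop. It pushes back feebly (0.6 N at full travel), less than the pack's friction, so the pack stays where it is left. Past full travel the force rises steeply (about 5 N per mm of the arm's travel); over 16 N damages it.
- tape_measure: Bystander: yellow tape measure, 65 x 40 x 55 mm high, beside the dock. Origin at the centre of its underside.
- filler_tin: Bystander: squat blue filler tin with a pale lid, 60 mm across, 70 mm high. Origin at the centre of its underside.
- screwdriver: Bystander: screwdriver lying on the bench, about 200 mm long along its x. Origin under its middle.
- glue_jar: Bystander: white glue jar with red lid, 60 mm across, 65 mm high. Origin at the centre of its underside.
There are look-alikes about, which are no part of the job. Leave any pink or purple look-alike of the pack alone.

How it is judged:
By the outcome, as a careful person would: the job done as asked, in the order asked, and still so for the second after the job is handed in, with the robot touching nothing.
It also fails if it takes over 72 s, if anything falls off the work surface, if the arm or the gripper's body presses on something with over 40 N, if the wrist force passes 120 N, or if a joint passes its speed limit or range.

## Working session

There is one attempt and no reset: what is moved stays moved. The work goes in short steps, Python scripts to look and compute and a shell command to move; the robot and the scene stay as the last step left them, time stands still between calls to the robot, and variables do not carry over. Pictures are saved under pics/ and viewed, at most 10 in all, crops included, and the job is handed in when it is done.

```bash
ls; mkdir -p pics; python3 - <<'E'
from cell import manip
import cv2,numpy as np
print(manip.read_state()); print(manip.grip_depth)
a=[]
for n in("scene","top"):
    p,d=manip.camera(n); i=manip.camera_info(n); print(n,i)
    cv2.imwrite(f"pics/{n}0.png",p[:,:,::-1]); np.savez(f"{n}0.npz",p=p,d=d,**{k:np.array(v) for k,v in i.items() if k in("K","rvec","tvec")})
print(manip.camera_info("wrist"))
E
```

```text
pics
{'clock': 0.0, 'joints': array([ 1.04537505e+00,  3.00452840e-01,  1.52154492e+00, -2.67640257e-05,
        1.32064745e+00, -6.66039188e-02]), 'qd': array([-5.24931696e-04,  1.48817455e-03, -9.59494921e-05,  1.58336060e-03,
        1.54558804e-03, -4.86223229e-04]), 'effort': array([-1.31389224e-04, -5.31805015e+01, -3.52739990e+01,  7.08533311e-02,
        2.43817322e-02, -7.88016428e-05]), 'eef_pos': array([243.48171218, 492.90908822, 204.91162619]), 'eef_rot': array([-3.14054070e+00, -4.41864910e-05,  2.68278191e+00]), 'wrist_force': array([ 0.36793472, -0.53816999, -0.08626851]), 'moment': array([-0.01815001, -0.0057511 ,  0.03380392]), 'finger_force': 0.0, 'finger_gap': 94.06272222503918}
-18.8
scene {'K': array([[414.65141129,   0.        , 326.19285903],
       [  0.        , 414.65141129, 202.18348896],
       [  0.        ,   0.        ,   1.        ]]), 'rvec': array([ 2.13726609,  0.71660134, -0.36747765]), 'tvec': array([-450.41028474, -152.99939902, 1418.32140655])}
top {'K': array([[434.26797961,   0.        , 321.48730148],
       [  0.        , 434.26797961, 194.91398986],
       [  0.        ,   0.        ,   1.        ]]), 'rvec': array([ 2.18213579, -2.2087468 ,  0.06155853]), 'tvec': array([-32.54965777, 572.25712568, 963.94693885])}
{'K': array([[309.70691629,   0.        , 316.54752565],
       [  0.        , 309.70691629, 203.10491559],
       [  0.        ,   0.        ,   1.        ]]), 'mount': array([[ 5.84893248e-04, -9.68415426e-01, -2.49341573e-01,
         7.27619751e+01],
       [ 9.99997969e-01,  8.54601800e-05,  2.01382825e-03,
        -3.03485405e-01],
       [-1.92891357e-03, -2.49342244e-01,  9.68413509e-01,
        -1.79190394e+02],
       [ 0.00000000e+00,  0.00000000e+00,  0.00000000e+00,
         1.00000000e+00]])}
```

View pics/top0.png

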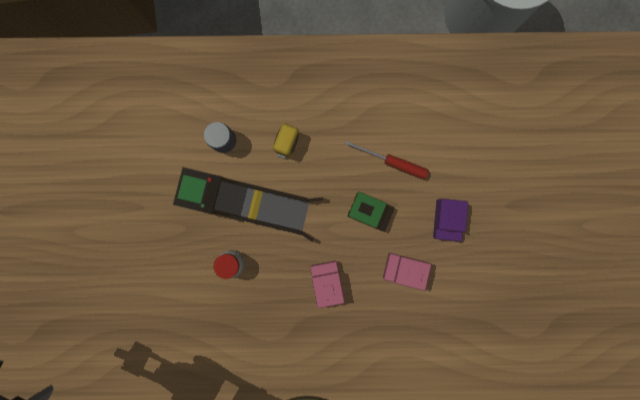

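View pics/scene0.png

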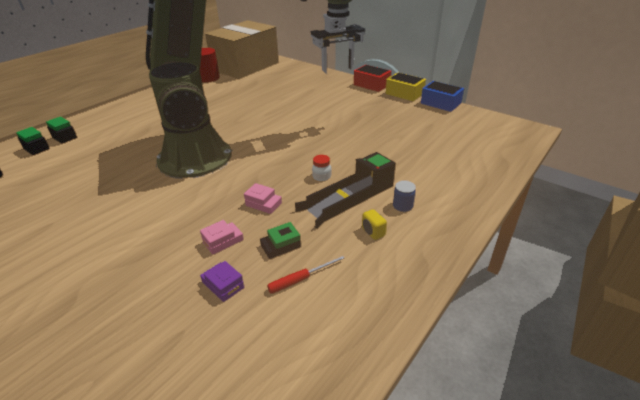

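The top view shows the pack's green top at about (370,210), its black ledge to the right at (387,218), and the dock running from its mouth at (312,215) over the yellow lip (256,205) to the hood (193,190). The scene view shows the same layout, with the screwdriver, tape, tin and jar clear of the path.

```bash
cat > h.py <<'E'
import numpy as np,cv2
from scipy.spatial.transform import Rotation as Ro
def cloud(K,rvec,tvec,d):
    v,u=np.mgrid[:d.shape[0],:d.shape[1]]
    c=np.dstack([(u-K[0,2])/K[0,0]*d,(v-K[1,2])/K[1,1]*d,d])
    return (c-tvec.ravel())@cv2.Rodrigues(rvec)[0]
def ray(K,rvec,tvec,uv,z):
    R=cv2.Rodrigues(rvec)[0]; uv=np.atleast_2d(uv).astype(float)
    r=np.c_[(uv-K[[0,1],2])/K[0,0],np.ones(len(uv))]@R; o=-R.T@tvec.ravel()
    return o+r*((z-o[2])/r[:,2])[:,None]
def mask(p,kind):
    h=cv2.cvtColor(p,cv2.COLOR_RGB2HSV)
    lo,hi={"green":((50,90,40),(75,255,255)),"yellow":((22,150,90),(34,255,255))}[kind]
    return cv2.inRange(h,lo,hi)
E
python3 - <<'E'
from h import *
for n in("top","scene"):
    f=np.load(n+"0.npz"); p,d=f["p"],f["d"]; W=cloud(f["K"],f["rvec"],f["tvec"],d)
    for k in("green","yellow"):
        N,L,S,C=cv2.connectedComponentsWithStats(mask(p,k))
        for i in range(1,N):
            if S[i,4]<25: continue
            m=(L==i); w=W[m&(d>0)]
            if not len(w): continue
            print(n,k,S[i],C[i].round(1),"med",np.median(w,0).round(1))
            if k=="green":
                cs,_=cv2.findContours(m.astype(np.uint8),cv2.RETR_EXTERNAL,cv2.CHAIN_APPROX_NONE)
                xy=ray(f["K"],f["rvec"],f["tvec"],cs[0][:,0],np.median(w[:,2]))[:,:2].astype(np.float32)
                r=cv2.minAreaRect(xy);print("   rect",r)
    if n=="top":
        # dock box
        print("bench z",np.median(W[300:340,450:600,2]))
        sub=W[150:260,165:335]; dd=sub[...,2]
        m=(dd>38)&(dd<50)
        N,L,S,C=cv2.connectedComponentsWithStats(m.astype(np.uint8))
        for i in range(1,N):
            if S[i,4]<40: continue
            q=sub[L==i]; print("cheek?",S[i],cv2.minAreaRect(q[:,:2].astype(np.float32)))
        m=(dd>78);q=sub[m];print("hood",cv2.minAreaRect(q[:,:2].astype(np.float32)),q[:,2].min(),q[:,2].max())
        m=(dd>22);q=sub[m]; print("extent",cv2.minAreaRect(q[:,:2].astype(np.float32)))
        sub=W[180:240,340:400];m=sub[...,2]>15;q=sub[m];print("pack all",cv2.minAreaRect(q[:,:2].astype(np.float32)),np.percentile(q[:,2],[5,25,50,75,95]))
im=np.load("top0.npz")["p"][150:270,160:410,::-1]
cv2.imwrite("pics/c1.png",cv2.resize(np.clip(im*1.8,0,255).astype(np.uint8),None,fx=3.2,fy=3.2,interpolation=cv2.INTER_CUBIC))
E
```

```text
top green [178 175  28  29 586] [191.5 188.9] med [583.9 232.9  86.2]
   rect ((583.7420043945312, 232.4861297607422), (50.43152618408203, 51.1426887512207), 75.2723159790039)
top green [349 192  37  35 675] [367.4 209.5] med [ 535.8 -140.3   44.5]
   rect ((537.4501342773438, -138.7628631591797), (66.83830261230469, 57.426979064941406), 66.28471374511719)
top yellow [273 124  25  31 478] [284.8 138.7] med [693.3  38.7  54.4]
top yellow [248 190  14  29 225] [254.8 204.2] med [553.  110.4  16.8]
bench z -0.4893010351026712
cheek? [ 60  28  83  23 312] ((584.7774047851562, 81.68418884277344), (185.42459106445312, 7.9894633293151855), 75.73585510253906)
cheek? [ 51  60  84  24 316] ((513.3492431640625, 100.68663024902344), (186.22149658203125, 8.106987953186035), 75.7200927734375)
hood ((554.6694946289062, 113.52568054199219), (308.59808349609375, 81.92203521728516), 75.7427749633789) 78.85597098246039 993.2770641194346
extent ((552.7371826171875, 114.2783203125), (313.8131103515625, 243.12437438964844), 89.43233489990234)
pack all ((540.1885986328125, -120.47400665283203), (155.803100
[... 356 characters left out ...]
-303.6   69.5]
   rect ((-482.0920715332031, -304.97509765625), (59.23440933227539, 109.25231170654297), 86.9677734375)
scene green [367 154  23  12 164] [377.9 159.9] med [582.8 232.7  87.9]
   rect ((582.4149169921875, 233.13858032226562), (51.75389862060547, 52.215431213378906), 75.0921859741211)
scene green [268 223  31  21 349] [282.5 233.3] med [ 541.3 -146.8   45.7]
   rect ((538.6461181640625, -141.45260620117188), (66.6982421875, 58.60794448852539), 65.80040740966797)
scene yellow [386  76  40  25 617] [404.1  88.5] med [341.8 837.7  46.7]
scene yellow [336 189  12   9  49] [341.8 193. ] med [538.7 112.2  18.9]
scene yellow [363 209  24  30 415] [375.6 222.9] med [710.1  28.7  52.6]
```

View pics/c1.png

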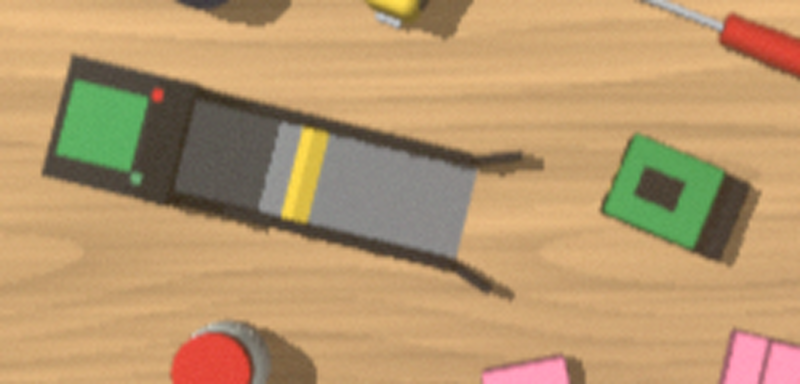

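```bash
cat >> h.py <<'E'
O=np.array([526.3,1.5]); YD=1.3217            # dock origin, yaw
ex=np.array([np.cos(YD),np.sin(YD)]); ey=np.array([-ex[1],ex[0]])
def dock(x,y): return O+x*ex+y*ey
def indock(p): d=np.asarray(p)[:2]-O; return np.array([d@ex,d@ey])
def plan(poses,start=None):
    """poses [x,y,z,yaw] -> tool-frame delta of each from the one before"""
    from cell import manip
    if start is None:
        s=manip.read_state(); p=s["eef_pos"]; R=Ro.from_euler("xyz",s["eef_rot"])
    else: p=np.array(start[:3]); R=Ro.from_euler("xyz",[np.pi,0,start[3]])
    for q in poses:
        R2=Ro.from_euler("xyz",[np.pi,0,q[3]]); 
        print(np.r_[R.inv().apply(np.array(q[:3])-p).round(1),(R.inv()*R2).as_rotvec().round(3)])
        p,R=np.array(q[:3]),R2
E
python3 - <<'E'
from h import *
plan([[340,275,205,2.083],[440,60,205,1.483],[529.4,-159,160,1.152],[529.4,-159,60,1.152],[529.4,-159,9,1.152]])
print(indock([529.4,-159]))
E
```

```text
[-1.831e+02 -1.526e+02  1.000e-01 -1.000e-03  0.000e+00  6.000e-01]
[-236.4  -18.2   -0.    -0.    -0.     0.6]
[-210.3    108.3     45.      -0.      -0.       0.331]
[  0.  -0. 100.   0.   0.   0.]
[ 0. -0. 51.  0.  0.  0.]
[-154.78202588  -42.572109  ]
```

```bash
python3 -m creep '[[-37,-31,0,0,0,0.12],[-73,-61,0,0,0,0.24],[-110,-92,0,0,0,0.36],[-146,-122,0,0,0,0.48],[-183,-153,0,0,0,0.6]]' 80
python3 -m creep '[[-47,-4,0,0,0,0.12],[-95,-7,0,0,0,0.24],[-142,-11,0,0,0,0.36],[-189,-15,0,0,0,0.48],[-236,-18,0,0,0,0.6]]'
python3 -m creep '[[-42,22,9,0,0,0.066],[-84,43,18,0,0,0.132],[-126,65,27,0,0,0.199],[-168,87,36,0,0,0.265],[-210,108,45,0,0,0.331]]'
python3 - <<'E'
from h import *
from cell import manip
manip.camera("wrist") ; plan([[529.4,-159,160,1.152]])
s=manip.read_state(); p,d=manip.camera("wrist")
np.savez("w1.npz",p=p,d=d,pos=s["eef_pos"],rot=s["eef_rot"]); cv2.imwrite("pics/w1.png",p[:,:,::-1])
E
```

```text
clock: 0.6
eef_pos: [340.1, 273.1, 205.3]
eef_rot: [-3.141, 0.0, 2.078]
wrist_force: [0.0, 0.4, 0.7]
finger_gap: 80.2
finger_force: 0.0
clock: 1.1
eef_pos: [440.1, 58.4, 205.5]
eef_rot: [3.142, -0.0, 1.478]
wrist_force: [1.0, -0.1, -0.0]
finger_gap: 80.0
finger_force: 0.0
clock: 1.6
eef_pos: [529.2, -160.3, 159.8]
eef_rot: [-3.141, -0.0, 1.149]
wrist_force: [0.1, 0.3, 0.0]
finger_gap: 79.7
finger_force: 0.0
[ 5.5e+00 -3.2e+00 -2.2e+00 -2.0e-03  1.0e-03 -1.0e-02]
```

View pics/w1.png

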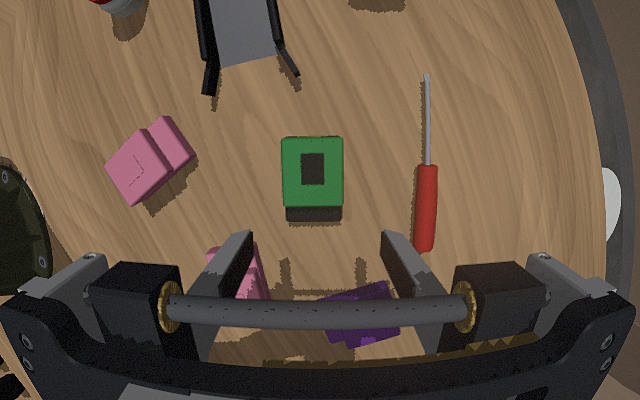

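The wrist view shows the pack square to the tool at (312,178), with its ledge at the rear (314,213). The dock mouth is at about (245,75), and a pink look-alike lies near the left finger at (240,270).

```bash
cat >> h.py <<'E'
def wray(pos,rot,uv,z):
    from cell import manip
    i=manip.camera_info("wrist"); K,M=np.array(i["K"]),np.array(i["mount"])
    uv=np.atleast_2d(uv).astype(float); a=(uv-K[[0,1],2])/K[0,0]; th=np.linalg.norm(a,axis=1,keepdims=True)
    r=np.c_[a/th*np.sin(th),np.cos(th)]@M[:3,:3].T; R=Ro.from_euler("xyz",rot)
    r=R.apply(r); o=np.array(pos)+R.apply(M[:3,3])
    return o+r*((z-o[2])/r[:,2])[:,None]
def packw(p,pos,rot,z=45):
    N,L,S,C=cv2.connectedComponentsWithStats(mask(p,"green"))
    i=1+np.argmax(S[1:,4]); c=cv2.findContours((L==i).astype(np.uint8),cv2.RETR_EXTERNAL,cv2.CHAIN_APPROX_NONE)[0][0][:,0]
    return cv2.minAreaRect(wray(pos,rot,c,z)[:,:2].astype(np.float32))
E
python3 - <<'E'
from h import *
from cell import manip
w=np.load("w1.npz"); print(w["pos"],w["rot"]); r=packw(w["p"],w["pos"],w["rot"]); print(r)
f=np.load("top0.npz"); h=cv2.cvtColor(f["p"],cv2.COLOR_RGB2HSV); m=cv2.inRange(h,(150,60,60),(176,255,255))
W=cloud(f["K"],f["rvec"],f["tvec"],f["d"]); N,L,S,C=cv2.connectedComponentsWithStats(m)
for i in range(1,N):
    if S[i,4]>200: print(S[i],cv2.boxPoints(cv2.minAreaRect(W[L==i][:,:2].astype(np.float32))).round().tolist())
print(manip.read_state()["eef_pos"])
E
```

```text
[ 530.04060415 -165.31609055  157.80047252] [-3.14001958e+00  1.22485220e-03  1.14173756e+00]
((536.8499145507812, -137.80441284179688), (67.45398712158203, 57.806907653808594), 66.30238342285156)
[ 384  254   47   36 1160] [[350.0, -255.0], [414.0, -282.0], [519.0, -37.0], [456.0, -9.0]]
[ 311  262   33   46 1138] [[317.0, -29.0], [328.0, -87.0], [522.0, -51.0], [511.0, 6.0]]
[ 529.06473466 -162.35352534  158.24055953]
```

```bash
python3 -m creep '[[0,0,35,0,0,0],[0,0,75,0,0,0],[0,0,110,0,0,0],[0,0,125,0,0,0],[0,0,125,0,0,0]]'
python3 -m creep '[[0,0,8,0,0,0],[0,0,16,0,0,0],[0,0,22,0,0,0],[0,0,25,0,0,0],[0,0,25,0,0,0]]'
python3 -m creep '[[0,0,0,0,0,0],[0,0,0,0,0,0],[0,0,0,0,0,0],[0,0,0,0,0,0],[0,0,0,0,0,0]]' 50 8
python3 - <<'E'
from h import *
print(dock(-60,0)); plan([[*dock(-155,0),9,YD],[*dock(-105,0),9,YD],[*dock(-60,0),9,YD]])
E
```

```text
clock: 2.2
eef_pos: [528.1, -157.7, 34.1]
eef_rot: [-3.138, 0.0, 1.152]
wrist_force: [-0.5, -0.9, 0.4]
finger_gap: 80.1
finger_force: 0.0
clock: 2.7
eef_pos: [528.9, -158.3, 10.3]
eef_rot: [-3.141, 0.0, 1.152]
wrist_force: [-0.6, -0.7, 0.8]
finger_gap: 80.0
finger_force: 0.0
clock: 3.2
eef_pos: [529.0, -158.4, 10.7]
eef_rot: [3.141, -0.0, 1.152]
wrist_force: [-0.7, 1.0, 2.6]
finger_gap: 60.2
finger_force: 8.0
[511.50830331 -56.6481359 ]
[ -7.8  -41.3    1.7    0.     0.    -0.17]
[50. -0. -0.  0.  0.  0.]
[45.  0.  0.  0.  0.  0.]
```

```bash
python3 - <<'E'
from h import *
f=np.load("top0.npz"); h=cv2.cvtColor(f["p"],cv2.COLOR_RGB2HSV); m=cv2.inRange(h,(150,60,60),(176,255,255))
N,L,S,C=cv2.connectedComponentsWithStats(m)
for i in range(1,N):
    if S[i,4]>200:
        c=cv2.findContours((L==i).astype(np.uint8),cv2.RETR_EXTERNAL,cv2.CHAIN_APPROX_NONE)[0][0][:,0]
        b=cv2.boxPoints(cv2.minAreaRect(ray(f["K"],f["rvec"],f["tvec"],c,40)[:,:2].astype(np.float32)))
        print([indock(q).round().tolist() for q in b])
E
```

```text
[[-295.0, 96.0], [-296.0, 37.0], [-202.0, 36.0], [-201.0, 94.0]]
[[-78.0, 187.0], [-131.0, 163.0], [-93.0, 79.0], [-40.0, 104.0]]
```

```bash
python3 -m creep '[[0,-4,0,0,0,-0.02],[2,-8,0,0,0,-0.05],[5,-13,0,0,0,-0.08],[8,-18,0,0,0,-0.12],[12,-22,0,0,0,-0.17]]'
python3 -m creep '[[4,-4,0,0,0,0],[8,-8,0,0,0,0],[12,-12,0,0,0,0],[15,-15,0,0,0,0],[15,-15,0,0,0,0]]'
python3 - <<'E'
from h import *
from cell import manip
s=manip.read_state(); p,d=manip.camera("wrist"); np.savez("w2.npz",p=p,d=d,pos=s["eef_pos"],rot=s["eef_rot"])
r=packw(p,s["eef_pos"],s["eef_rot"]); print(r,indock(r[0]),s["eef_pos"],indock(s["eef_pos"]),s["eef_rot"])
cv2.imwrite("pics/w2.png",p[:,:,::-1])
E
```

```text
clock: 3.7
eef_pos: [513.5, -138.2, 10.7]
eef_rot: [3.141, 0.0, 1.325]
wrist_force: [2.1, -3.7, 1.6]
finger_gap: 60.1
finger_force: 8.0
clock: 4.2
eef_pos: [502.6, -119.5, 10.7]
eef_rot: [-3.141, -0.0, 1.322]
wrist_force: [-0.8, 1.0, 6.8]
finger_gap: 59.7
finger_force: 8.0
((507.40008544921875, -97.27323150634766), (68.45942687988281, 59.03262710571289), 75.97740936279297) [-100.38401821   -6.03381469] [ 502.58546169 -119.51346141   10.65886246] [-123.12475764   -6.850637  ] [-3.14132109e+00 -3.36327167e-04  1.32165739e+00]
```

View pics/w2.png

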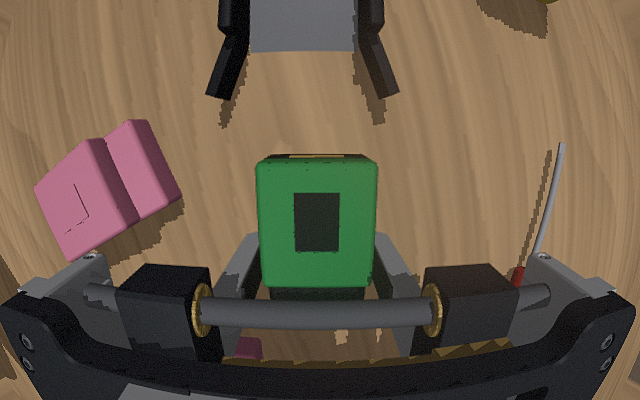

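The pack is square to the dock but sits right of the channel's midline. The ramp foot spans (248..357,50) and the guide tips are at (213,96) and (392,93).

```bash
python3 - <<'E'
from h import *
w=np.load("w2.npz")
for z,uv in((0,[(248,50),(357,50)]),(30,[(213,96),(392,93),(219,34),(384,34)])):
    for q in wray(w["pos"],w["rot"],uv,z): print(z,indock(q).round(1))
E
```

```text
0 [-2.3 36.1]
0 [ -3.3 -30.9]
30 [-33.8  48.4]
30 [-33.1 -45.3]
30 [ 0.6 45.6]
30 [ -1.  -41.4]
```

```bash
python3 -m creep '[[3,-3,0,0,0,0],[6,-6,0,0,0,0],[10,-8,0,0,0,0],[14,-8,0,0,0,0],[19,-8,0,0,0,0]]'
python3 -m creep '[[5,0,0,0,0,0],[10,0,0,0,0,0],[15,0,0,0,0,0],[20,0,0,0,0,0],[25,0,0,0,0,0]]'
python3 -m creep '[[4,0,0,0,0,0],[8,0,0,0,0,0],[12,0,0,0,0,0],[15,0,0,0,0,0],[15,0,0,0,0,0]]'
python3 - <<'E'
from h import *
from cell import manip
s=manip.read_state(); p,d=manip.camera("wrist"); np.savez("w3.npz",p=p,d=d,pos=s["eef_pos"],rot=s["eef_rot"])
r=packw(p,s["eef_pos"],s["eef_rot"]); print(r,indock(r[0]),indock(s["eef_pos"]),s["eef_rot"])
cv2.imwrite("pics/w3.png",p[:,:,::-1])
E
```

```text
clock: 4.75
eef_pos: [499.3, -99.8, 10.5]
eef_rot: [-3.141, 0.001, 1.321]
wrist_force: [-1.6, -6.5, 6.6]
finger_gap: 60.3
finger_force: 8.0
clock: 5.25
eef_pos: [505.5, -75.5, 10.6]
eef_rot: [-3.141, 0.001, 1.322]
wrist_force: [-2.0, -6.3, 6.9]
finger_gap: 60.1
finger_force: 8.0
clock: 5.75
eef_pos: [509.3, -60.7, 10.5]
eef_rot: [-3.141, 0.0, 1.322]
wrist_force: [-0.8, -1.2, 8.1]
finger_gap: 59.9
finger_force: 8.0
((514.2786865234375, -38.71849060058594), (68.79716491699219, 59.183292388916016), 75.58576202392578) [-41.94076467   1.73528759] [-64.44741738   1.13670421] [-3.14105130e+00  2.29370819e-04  1.32179645e+00]
```

View pics/w3.png

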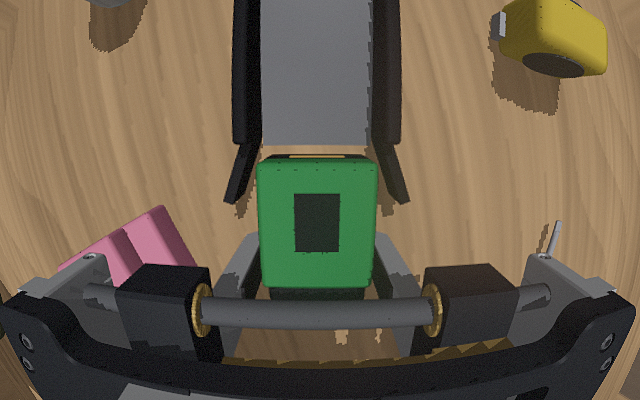

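The pack (258..376) is centred between the guides, with its nose at the ramp foot (315,150). I'll release it and go round behind.

```bash
python3 -m creep '[[0,0,0,0,0,0],[0,0,0,0,0,0],[0,0,0,0,0,0]]' 80
python3 -m creep '[[0,0,-15,0,0,0],[0,0,-40,0,0,0],[0,0,-60,0,0,0],[-25,0,-62,0,0,0],[-58,0,-62,0,0,0]]'
python3 -m creep '[[0,0,0,0,0,0],[0,0,0,0,0,0],[0,0,0,0,0,0],[0,0,0,0,0,0],[0,0,0,0,0,0]]' 22
python3 -m creep '[[0,0,20,0,0,0],[0,0,45,0,0,0],[0,0,58,0,0,0],[0,0,62,0,0,0],[0,0,62,0,0,0]]'
python3 - <<'E'
from h import *
from cell import manip
s=manip.read_state(); p,d=manip.camera("wrist"); np.savez("w4.npz",p=p,d=d,pos=s["eef_pos"],rot=s["eef_rot"])
r=packw(p,s["eef_pos"],s["eef_rot"]); print(r,indock(r[0]),s["eef_pos"],indock(s["eef_pos"]),s["eef_rot"],s["wrist_force"],s["finger_gap"])
E
```

```text
clock: 6.1
eef_pos: [509.2, -60.8, 10.1]
eef_rot: [-3.14, -0.0, 1.322]
wrist_force: [0.0, 0.0, 0.0]
finger_gap: 78.7
finger_force: 0.0
clock: 6.6
eef_pos: [495.5, -117.1, 73.1]
eef_rot: [3.141, -0.0, 1.324]
wrist_force: [-0.3, -0.6, -0.9]
finger_gap: 80.2
finger_force: 0.0
clock: 7.1
eef_pos: [495.5, -116.6, 72.4]
eef_rot: [-3.141, -0.0, 1.323]
wrist_force: [-0.5, -0.2, -0.9]
finger_gap: 43.4
finger_force: 0.0
clock: 7.6
eef_pos: [495.5, -117.2, 10.4]
eef_rot: [-3.141, -0.0, 1.322]
wrist_force: [-0.8, 0.2, -0.4]
finger_gap: 21.9
finger_force: 0.0
((513.7627563476562, -40.25511169433594), (66.51722717285156, 58.54414749145508), 75.75413513183594) [-43.55715025   1.85647334] [ 495.45526294 -117.15116213   10.4465272 ] [-122.59316492    0.641866  ] [-3.14116067e+00 -2.52625868e-05  1.32195793e+00] [-0.75445511  0.17542726 -0.36068646] 21.92244961547197
```

```bash
python3 -m creep '[[5,-1,0,0,0,0],[9,-1,0,0,0,0],[13,-1,0,0,0,0],[16,-1,0,0,0,0],[19,-1,0,0,0,0]]'
python3 -m creep '[[4,0,0,0,0,0],[8,0,0,0,0,0],[12,0,0,0,0,0],[16,0,0,0,0,0],[20,0,0,0,0,0]]'
python3 -m creep '[[4,0,0,0,0,0],[8,0,0,0,0,0],[12,0,0,0,0,0],[16,0,0,0,0,0],[20,0,0,0,0,0]]'
python3 -m creep '[[4,0,0,0,0,0],[8,0,0,0,0,0],[12,0,0,0,0,0],[16,0,0,0,0,0],[20,0,0,0,0,0]]'
python3 - <<'E'
from h import *
from cell import manip
s=manip.read_state(); p,d=manip.camera("wrist"); np.savez("w5.npz",p=p,d=d,pos=s["eef_pos"],rot=s["eef_rot"])
r=packw(p,s["eef_pos"],s["eef_rot"],50); print(r,indock(r[0]),s["eef_pos"],indock(s["eef_pos"]),s["eef_rot"],s["wrist_force"],s["finger_gap"])
cv2.imwrite("pics/w5.png",p[:,:,::-1])
E
```

```text
clock: 8.15
eef_pos: [499.4, -98.7, 10.9]
eef_rot: [3.141, 0.001, 1.322]
wrist_force: [-1.5, -3.8, 4.4]
finger_gap: 21.8
finger_force: 2.6
clock: 8.65
eef_pos: [504.3, -79.5, 10.8]
eef_rot: [3.141, 0.001, 1.322]
wrist_force: [-2.2, -5.6, 3.2]
finger_gap: 22.1
finger_force: 2.9
clock: 9.15
eef_pos: [509.2, -60.0, 10.7]
eef_rot: [3.141, 0.001, 1.322]
wrist_force: [-1.0, -5.8, 3.7]
finger_gap: 21.5
finger_force: 2.8
clock: 9.65
eef_pos: [514.0, -40.6, 10.7]
eef_rot: [3.141, 0.001, 1.322]
wrist_force: [-0.9, -5.6, 3.4]
finger_gap: 22.1
finger_force: 2.7
((529.4482421875, 22.0250186920166), (66.27808380126953, 59.62370300292969), 75.8096923828125) [20.667657    2.00892394] [514.00611662 -40.56987014  10.67326025] [-43.80219867   1.54302738] [3.14124007e+00 5.57243706e-04 1.32180666e+00] [-0.88324518 -5.62230091  3.3693328 ] 22.067502170260298
```

View pics/w5.png

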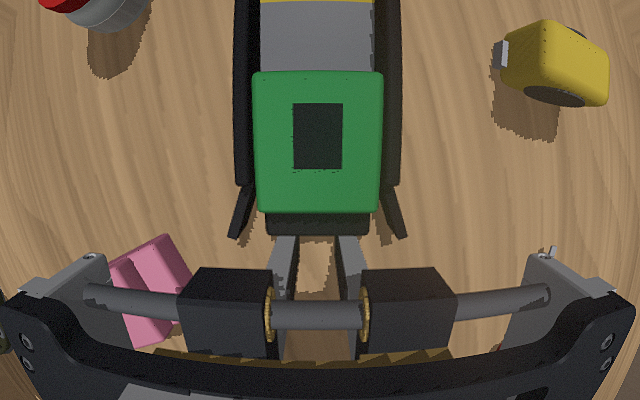

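The pack is going up the channel straight. Its ledge is at (318,223), the fingers are behind it and the lip is ahead at the top of the view.

```bash
python3 -m creep '[[4,0,0,0,0,0],[8,0,0,0,0,0],[12,0,0,0,0,0],[16,0,0,0,0,0],[20,0,0,0,0,0]]'
python3 -m creep '[[4,0,0,0,0,0],[8,0,0,0,0,0],[12,0,0,0,0,0],[16,0,-0.5,0,0,0],[20,0,-1,0,0,0]]'
python3 -m creep '[[2,0,-0.3,0,0,0],[4,0,-0.6,0,0,0],[6,0,-0.9,0,0,0],[8,0,-1.2,0,0,0],[10,0,-1.5,0,0,0]]'
python3 -m creep '[[2,0,-0.3,0,0,0],[4,0,-0.6,0,0,0],[6,0,-0.9,0,0,0],[8,0,-1.2,0,0,0],[10,0,-1.5,0,0,0]]'
python3 -m creep '[[2,0,-0.3,0,0,0],[4,0,-0.6,0,0,0],[6,0,-0.9,0,0,0],[8,0,-1.2,0,0,0],[10,0,-1.5,0,0,0]]'
python3 -c "
from h import *
from cell import manip
s=manip.read_state(); print(indock(s['eef_pos']),s['eef_pos'][2],s['finger_gap'])"
```

```text
clock: 10.2
eef_pos: [518.9, -21.2, 10.6]
eef_rot: [3.141, 0.0, 1.322]
wrist_force: [-1.9, -5.4, 2.5]
finger_gap: 21.9
finger_force: 2.6
clock: 10.7
eef_pos: [523.9, -2.2, 11.9]
eef_rot: [3.141, 0.001, 1.322]
wrist_force: [-2.8, -8.4, 5.5]
finger_gap: 22.2
finger_force: 4.2
clock: 11.2
eef_pos: [526.1, 7.2, 13.1]
eef_rot: [3.142, 0.001, 1.322]
wrist_force: [-3.2, -9.5, 3.4]
finger_gap: 21.8
finger_force: 5.2
clock: 11.7
eef_pos: [528.6, 17.3, 14.5]
eef_rot: [-3.141, 0.001, 1.322]
wrist_force: [-1.1, -5.1, 2.7]
finger_gap: 22.2
finger_force: 3.2
clock: 12.2
eef_pos: [530.9, 27.1, 15.9]
eef_rot: [-3.141, 0.001, 1.322]
wrist_force: [-1.4, -6.1, 1.7]
finger_gap: 21.8
finger_force: 2.9
[25.9475159   1.81468325] 15.907775623741523 21.783454373272967
```

```bash
python3 -m creep '[[3,0,-0.4,0,0,0],[6,0,-0.8,0,0,0],[9,0,-1.2,0,0,0],[12,0,-1.6,0,0,0],[15,0,-2,0,0,0]]'
python3 -m creep '[[3,0,-0.4,0,0,0],[6,0,-0.8,0,0,0],[9,0,-1.2,0,0,0],[12,0,-1.6,0,0,0],[15,0,-2,0,0,0]]'
python3 -m creep '[[3,0,-0.4,0,0,0],[6,0,-0.8,0,0,0],[9,0,-1.2,0,0,0],[12,0,-1.6,0,0,0],[15,0,-2,0,0,0]]'
python3 -m creep '[[3,0,-0.5,0,0,0],[6,0,-1.2,0,0,0],[9,0,-1.8,0,0,0],[12,0,-2.4,0,0,0],[15,0,-3,0,0,0]]'
python3 -m creep '[[2,0,-0.4,0,0,0],[4,0,-0.8,0,0,0],[6,0,-1.2,0,0,0],[8,0,-1.6,0,0,0],[10,0,-2,0,0,0]]'
python3 - <<'E'
from h import *
from cell import manip
s=manip.read_state(); p,d=manip.camera("wrist"); np.savez("w6.npz",p=p,d=d,pos=s["eef_pos"],rot=s["eef_rot"])
print(indock(s["eef_pos"]),s["eef_pos"],s["wrist_force"])
cv2.imwrite("pics/w6.png",p[:,:,::-1])
E
```

```text
clock: 12.7
eef_pos: [534.6, 41.6, 17.9]
eef_rot: [-3.141, 0.001, 1.322]
wrist_force: [-0.7, -6.6, 1.9]
finger_gap: 21.6
finger_force: 3.2
clock: 13.2
eef_pos: [538.3, 56.1, 19.9]
eef_rot: [-3.141, 0.001, 1.322]
wrist_force: [-1.6, -7.3, 2.0]
finger_gap: 22.3
finger_force: 3.6
clock: 13.7
eef_pos: [542.3, 70.0, 22.4]
eef_rot: [3.141, 0.002, 1.322]
wrist_force: [-4.5, -13.8, 10.4]
finger_gap: 22.0
finger_force: 6.8
clock: 14.2
eef_pos: [545.7, 85.8, 24.7]
eef_rot: [-3.141, 0.0, 1.322]
wrist_force: [-1.3, -1.8, -1.3]
finger_gap: 22.0
finger_force: 1.2
clock: 14.7
eef_pos: [548.4, 95.3, 27.0]
eef_rot: [3.142, 0.0, 1.322]
wrist_force: [-0.9, -1.8, -1.6]
finger_gap: 22.0
finger_force: 1.2
[96.40492817  1.70248328] [548.41660379  95.34915802  26.96533479] [-0.9247026  -1.82788456 -1.56462112]
```

View pics/w6.png

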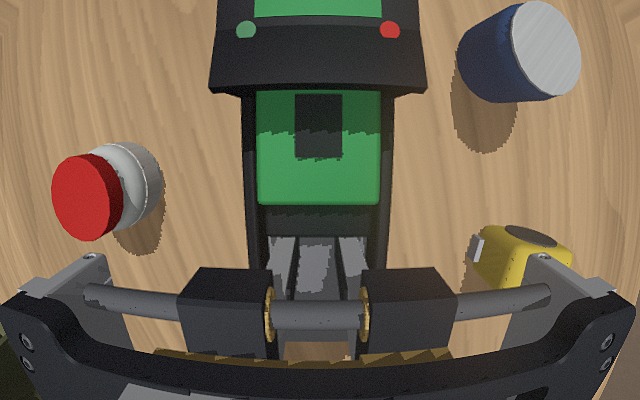

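The pack is over the lip and partly under the hood, with its ledge at (318,220) against the fingers. From here I'll creep, checking the force before each further typed move.

```bash
cat > g.py <<'E'
import sys
from h import *
from cell import manip
s=manip.read_state(); f=-s["wrist_force"][:2]@ex
print("x %.2f push %.2f z %.1f t %.2f"%(indock(s["eef_pos"])[0],f,s["eef_pos"][2],s["clock"]))
sys.exit(f>float(sys.argv[1]))
E
python3 -m creep '[[1.5,0,0.4,0,0,0],[3,0,0.8,0,0,0],[4.5,0,1.2,0,0,0],[6,0,1.6,0,0,0],[7.5,0,1.6,0,0,0]]' >/dev/null; python3 g.py 12 &&
python3 -m creep '[[1,0,0,0,0,0],[2,0,0,0,0,0],[3,0,0,0,0,0],[4,0,0,0,0,0],[5,0,0,0,0,0]]' >/dev/null; python3 g.py 12 &&
python3 -m creep '[[0.6,0,0,0,0,0],[1.2,0,0,0,0,0],[1.8,0,0,0,0,0],[2.4,0,0,0,0,0],[3,0,0,0,0,0]]' >/dev/null; python3 g.py 12 &&
python3 -m creep '[[0.6,0,0,0,0,0],[1.2,0,0,0,0,0],[1.8,0,0,0,0,0],[2.4,0,0,0,0,0],[3,0,0,0,0,0]]' >/dev/null; python3 g.py 12
```

```text
x 103.87 push 3.87 z 25.4 t 15.25
x 103.87 push 3.87 z 25.4 t 15.25
x 103.87 push 3.87 z 25.4 t 15.25
x 103.87 push 3.87 z 25.4 t 15.25False
False
False
False
```

```bash
sed -i 's/sys.exit(\(.*\))$/sys.exit(int(\1))/' g.py
python3 -m creep '[[1,0,0,0,0,0],[2,0,0,0,0,0],[3,0,0,0,0,0],[4,0,0,0,0,0],[5,0,0,0,0,0]]' >/dev/null && python3 g.py 12 &&
python3 -m creep '[[0.6,0,0,0,0,0],[1.2,0,0,0,0,0],[1.8,0,0,0,0,0],[2.4,0,0,0,0,0],[3,0,0,0,0,0]]' >/dev/null && python3 g.py 12 &&
python3 -m creep '[[0.6,0,0,0,0,0],[1.2,0,0,0,0,0],[1.8,0,0,0,0,0],[2.4,0,0,0,0,0],[3,0,0,0,0,0]]' >/dev/null && python3 g.py 12
```

```text
x 108.90 push 1.88 z 25.2 t 15.75
x 111.82 push 1.37 z 25.3 t 16.25
x 114.81 push 3.75 z 25.3 t 16.75
```

```bash

python3 -m creep '[[0.4,0,0,0,0,0],[0.8,0,0,0,0,0],[1.2,0,0,0,0,0],[1.6,0,0,0,0,0],[2,0,0,0,0,0]]' >/dev/null && python3 g.py 8 &&
python3 -m creep '[[0.4,0,0,0,0,0],[0.8,0,0,0,0,0],[1.2,0,0,0,0,0],[1.6,0,0,0,0,0],[2,0,0,0,0,0]]' >/dev/null && python3 g.py 8 &&
python3 -m creep '[[0.3,0,0,0,0,0],[0.6,0,0,0,0,0],[0.9,0,0,0,0,0],[1.2,0,0,0,0,0],[1.5,0,0,0,0,0]]' >/dev/null && python3 g.py 7 &&
python3 -m creep '[[0.3,0,0,0,0,0],[0.6,0,0,0,0,0],[0.9,0,0,0,0,0],[1.2,0,0,0,0,0],[1.5,0,0,0,0,0]]' >/dev/null && python3 g.py 7 &&
python3 -m creep '[[0.3,0,0,0,0,0],[0.6,0,0,0,0,0],[0.9,0,0,0,0,0],[1.2,0,0,0,0,0],[1.5,0,0,0,0,0]]' >/dev/null && python3 g.py 7 &&
python3 -m creep '[[0.3,0,0,0,0,0],[0.6,0,0,0,0,0],[0.9,0,0,0,0,0],[1.2,0,0,0,0,0],[1.5,0,0,0,0,0]]' >/dev/null && python3 g.py 7
```

```text
x 116.82 push 2.39 z 25.3 t 17.25
x 118.82 push 2.60 z 25.3 t 17.75
x 120.28 push 1.29 z 25.3 t 18.25
x 121.78 push 3.78 z 25.3 t 18.75
x 123.31 push 2.56 z 25.4 t 19.25
x 124.82 push 2.08 z 25.3 t 19.75
```

```bash

python3 -m creep '[[0.3,0,0,0,0,0],[0.6,0,0,0,0,0],[0.9,0,0,0,0,0],[1.2,0,0,0,0,0],[1.5,0,0,0,0,0]]' >/dev/null && python3 g.py 5.5 &&
python3 -m creep '[[0.3,0,0,0,0,0],[0.6,0,0,0,0,0],[0.9,0,0,0,0,0],[1.2,0,0,0,0,0],[1.5,0,0,0,0,0]]' >/dev/null && python3 g.py 5.5 &&
python3 -m creep '[[0.3,0,0,0,0,0],[0.6,0,0,0,0,0],[0.9,0,0,0,0,0],[1.2,0,0,0,0,0],[1.5,0,0,0,0,0]]' >/dev/null && python3 g.py 5.5 &&
python3 -m creep '[[0.3,0,0,0,0,0],[0.6,0,0,0,0,0],[0.9,0,0,0,0,0],[1.2,0,0,0,0,0],[1.5,0,0,0,0,0]]' >/dev/null && python3 g.py 5.5 &&
python3 -m creep '[[0.3,0,0,0,0,0],[0.6,0,0,0,0,0],[0.9,0,0,0,0,0],[1.2,0,0,0,0,0],[1.5,0,0,0,0,0]]' >/dev/null && python3 g.py 5.5 &&
python3 -m creep '[[0.3,0,0,0,0,0],[0.6,0,0,0,0,0],[0.9,0,0,0,0,0],[1.2,0,0,0,0,0],[1.5,0,0,0,0,0]]' >/dev/null && python3 g.py 5.5 &&
python3 -m creep '[[0.3,0,0,0,0,0],[0.6,0,0,0,0,0],[0.9,0,0,0,0,0],[1.2,0,0,0,0,0],[1.5,0,0,0,0,0]]' >/dev/null && python3 g.py 5.5 &&
python3 -m creep '[[0.3,0,0,0,0,0],[0.6,0,0,0,0,0],[0.9,0,0,0,0,0],[1.2,0,0,0,0,0],[1.5,0,0,0,0,0]]' >/dev/null && python3 g.py 5.5
```

```text
x 126.31 push 3.06 z 25.3 t 20.25
x 127.81 push 2.35 z 25.3 t 20.75
x 129.30 push 1.33 z 25.4 t 21.25
x 130.82 push 2.48 z 25.3 t 21.75
x 132.31 push 2.87 z 25.3 t 22.25
x 133.78 push 3.26 z 25.4 t 22.75
x 135.29 push 2.56 z 25.3 t 23.25
x 136.80 push 2.69 z 25.3 t 23.75
```

```bash

python3 -m creep '[[0.3,0,0,0,0,0],[0.6,0,0,0,0,0],[0.9,0,0,0,0,0],[1.2,0,0,0,0,0],[1.5,0,0,0,0,0]]' >/dev/null && python3 g.py 5 &&
python3 -m creep '[[0.3,0,0,0,0,0],[0.6,0,0,0,0,0],[0.9,0,0,0,0,0],[1.2,0,0,0,0,0],[1.5,0,0,0,0,0]]' >/dev/null && python3 g.py 5 &&
python3 -m creep '[[0.3,0,0,0,0,0],[0.6,0,0,0,0,0],[0.9,0,0,0,0,0],[1.2,0,0,0,0,0],[1.5,0,0,0,0,0]]' >/dev/null && python3 g.py 5 &&
python3 -m creep '[[0.3,0,0,0,0,0],[0.6,0,0,0,0,0],[0.9,0,0,0,0,0],[1.2,0,0,0,0,0],[1.5,0,0,0,0,0]]' >/dev/null && python3 g.py 5 &&
python3 -m creep '[[0.3,0,0,0,0,0],[0.6,0,0,0,0,0],[0.9,0,0,0,0,0],[1.2,0,0,0,0,0],[1.5,0,0,0,0,0]]' >/dev/null && python3 g.py 5 &&
python3 -m creep '[[0.3,0,0,0,0,0],[0.6,0,0,0,0,0],[0.9,0,0,0,0,0],[1.2,0,0,0,0,0],[1.5,0,0,0,0,0]]' >/dev/null && python3 g.py 5 &&
python3 -m creep '[[0.3,0,0,0,0,0],[0.6,0,0,0,0,0],[0.9,0,0,0,0,0],[1.2,0,0,0,0,0],[1.5,0,0,0,0,0]]' >/dev/null && python3 g.py 5 &&
python3 -m creep '[[0.3,0,0,0,0,0],[0.6,0,0,0,0,0],[0.9,0,0,0,0,0],[1.2,0,0,0,0,0],[1.5,0,0,0,0,0]]' >/dev/null && python3 g.py 5
```

```text
x 137.13 push 14.95 z 25.3 t 24.25
```

The stop is found: 15 N total, about 12 N of it on the contact. I'll back off straight away and check that the pack stays.

```bash
python3 -m creep '[[-1,0,0,0,0,0],[-3,0,0,0,0,0],[-7,0,0,0,0,0],[-12,0,0,0,0,0],[-18,0,0,0,0,0]]'
python3 - <<'E'
from h import *
from cell import manip
s=manip.read_state(); p,d=manip.camera("wrist"); np.savez("w7.npz",p=p,d=d,pos=s["eef_pos"],rot=s["eef_rot"])
print(indock(s["eef_pos"]),s["wrist_force"])
cv2.imwrite("pics/w7.png",p[:,:,::-1])
E
```

```text
clock: 24.75
eef_pos: [554.3, 118.2, 25.4]
eef_rot: [3.141, -0.0, 1.322]
wrist_force: [1.0, 0.0, -0.4]
finger_gap: 22.1
finger_force: 0.0
[120.02279485   1.66728759] [ 1.02187113  0.02884859 -0.37451114]
```

View pics/w7.png

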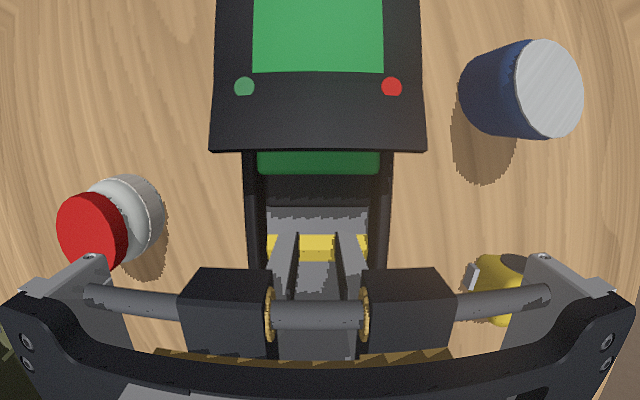

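```bash
python3 - <<'E'
from h import *
w=np.load("w7.npz")
for z,uv in((14,(318,208)),(39,(318,176)),(20,(318,240))): print(z,indock(wray(w["pos"],w["rot"],uv,z)[0]))
E
python3 -m creep '[[-5,0,-15,0,0,0],[-5,0,-45,0,0,0],[-5,0,-85,0,0,0],[-5,0,-120,0,0,0],[-5,0,-140,0,0,0]]'
python3 -m creep '[[0,0,0,0,0,0],[0,0,0,0,0,0],[0,0,0,0,0,0]]'
python3 - <<'E'
from h import *
from cell import manip
p,d=manip.camera("wrist"); s,_=manip.camera("scene")
cv2.imwrite("pics/end.png",np.hstack([cv2.resize(p,None,fx=.62,fy=.62),cv2.resize(s[100:300,180:500],(397,248))])[:,:,::-1])
E
```

```text
14 [140.05594141   1.34565672]
39 [164.77374784   1.5464388 ]
20 [120.53300964   1.33969404]
clock: 25.3
eef_pos: [553.7, 113.5, 169.7]
eef_rot: [3.137, -0.002, 1.322]
wrist_force: [0.1, -0.7, -0.3]
finger_gap: 22.1
finger_force: 0.0
clock: 25.6
eef_pos: [552.5, 113.5, 164.2]
eef_rot: [-3.14, 0.001, 1.322]
wrist_force: [-0.7, 0.4, 0.1]
finger_gap: 22.0
finger_force: 0.0
```

View pics/end.png

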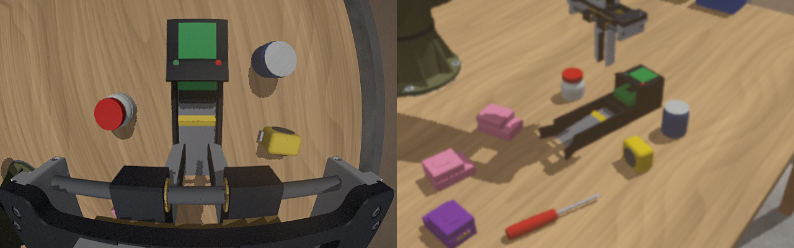

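The final view shows the pack under the hood with its foot short of the lip, the arm clear, and the bystanders where they were.

```bash
python3 -c "
from cell import manip
print(manip.sign_off())"
```

```text
the job is handed in; nothing more can be done
None
```

The job is handed in: I slid the pack over the lip and pushed it until the force jumped to 15 N where the contact's stop should be (about 12 N of it on the contact, under the 16 N limit). I then let go; the pack looked seated and nothing else had moved. I inferred the contact's travel from that force rise and didn't measure it.

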